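# Unclip the spent water filter and stand it in the draining tray

## Robot

A 6-joint arm with a two-finger parallel gripper is mounted at the origin on the work surface. World frame = base frame: x ahead of the robot, y to its left, z up, the work surface at z = 0. Lengths are in mm, angles in rad, forces in N, time in s.
With the tool pointing down it reaches from about 300 to 825 mm from the base axis. Payload 5.4 kg.
Tool frame: the origin (TCP) lies at the very end of the fingers, on their centre line; the grasp point (between the pads) lies 19 mm behind it; z points along the fingers, y is the line along which they close (so a half turn about z gives the same grasp; the last joint's range is limited). The gripper opens to 92 mm and grips with 3 to 60 N. Pads are 20 mm wide; open, the fingers measure 128 mm over their backs; the gripper's body (75 mm by 189 mm) begins 69 mm behind the grasp point.
Start: joints at [0.891, 0.158, 1.597, -0, 1.386, -0.21], TCP at [260.313, 512.682, 214.601] pointing down, gripper open.
Joint ranges: [-2.91, 2.91], [-0.94, 2.29], [0.18, 2.7], [-1.29, 4.43], [0.17, 2.64], [-3, 3]. Speed limits (rad/s): [2.57, 2.57, 3.14, 3.14, 3.14, 3.14].

## Interface

Orientations are given as [roll, pitch, yaw] about the fixed x, y, z axes, in that order (R = Rz(yaw) Ry(pitch) Rx(roll)).
In Python, from station import ctrl gives the robot as it stands. The module is installed in compiled form; this text tells all that it offers.
- The arm moves only by the tool step_arm, never from a script. Its argument "targets" is a list of rows, each an object with "hand": the gripper's target within -1 to 1 (shut at 1, half-way at 0, fully open at -1); "linear": the shift along the world's x, y, z as a fraction of full scale, a list of three; "turn": the turn about the world's z as a fraction of full scale. In form: [{"hand": hand, "linear": [x, y, z], "turn": turn}, ...]. A call has 1 to 10 rows; each row is the pose to reach, as a shift and turn from the pose commanded when the call began, turning the shorter way round; what a row does not reach only later rows make up. Full scale, the value 1, is 0.12 m for a shift and 180 degrees for a turn. A row lasts 1/8 s, in which the tool goes at most 62.5 mm and 10.7 degrees, less where a joint would pass 70% of its speed; a pose out of reach is approached as far as the arm can. A call with a number of a shift or a turn outside -1 to 1 is refused whole. A call with a gripper value outside its range is refused whole. The fingers move at their own pace and stop on an object; "force" is the grip in N (left out, the last holds). Time passes only in rows, so rows that repeat a pose let the fingers close. It gives the time, the measured TCP pose, the force, the opening and the grip force at its end, in the units of the state.
- ctrl.get_state(): the state, without advancing time (a new reading comes with each control period).
- ctrl.grab_frame(name): name is "side" or "top" or "wrist"; returns the picture (480x640x3 uint8, red, green, blue); there is no depth.
- ctrl.get_calibration(name): a dict with "vfov" (degrees; the focal length in pixels is half the picture's height over the tangent of half this angle, whatever the lens; pixels are square), "cx", "cy" (the principal point, pixels), "world_to_cam" (4x4, takes a point from world to camera coordinates). Camera axes: x right, y up, looking along -z (the intrinsics and any distortion apply to the point x, -y, -z); pixel columns grow to the right and rows downward; lengths in mm; the calibration is good to about 2 mm. A picture is of the moment at which its call begins: read the wrist's pose just before it. get_calibration takes no time and is no camera call; for the wrist camera it gives the pose at the moment of the call.
- ctrl.hand_in(): hands the job in; it is judged then, once.
Trained networks look in the newest picture that a camera, given by its name, has taken for a name from the list of things; names that differ only in an ending like _2 or _b are one class to them, and where a whole thing is asked for, a point or a joint stands for the part that bears it (a point fixed in the world has none). Each returns a list of dicts, best first, with "conf" (0 to 1); they miss things now and then, are a little off and sometimes report something else, mostly with a low value. They report only what shows in the picture. A call takes as long as a camera call. They do not tell look-alikes from the thing itself.
- ctrl.silhouettes(thing, camera): "mask" (480x640 bool, what is visible of it) and "point" ([column, row] as shares, 0 to 1, of the picture: columns of its width, rows of its height, amid what is visible of it).
- ctrl.spot_point(thing, camera): "point" ([column, row] as shares, 0 to 1, of the picture: columns of its width, rows of its height: a listed point, or the origin of a listed thing).
The state is a dict: "t": time; "joint_pos": joint angles; "qvel": joint speeds; "joint_efforts": joint torques, N m; "position": TCP position; "tcp_rot": TCP orientation; "force": force on the tool from outside, world axes, zero at the start; "ft_torque": the same for the moment, N m; "grip_width": finger opening in mm; "grip_force": force on a finger pad.
Only numpy, scipy, OpenCV 4.12 (cv2) and the standard library are available. Lean on these libraries where they do the work, as an engineer would, in place of code of your own. Each camera call takes 0.05 s, during which the arm holds its last target. There are 200 camera calls.

## Task

The brown, used-up cartridge of the kitchen's drinking-water filter has to come out. Squeeze its blue grip so that the orange release button on the side is pressed in, keep it pressed while you pull the cartridge straight up off its socket, and stand it upright in the steel draining tray; leave the white fresh cartridge clipped in its place.

Things in the scene. Friction and masses are not known exactly. Their poses are not given: they have to be found in the camera images.
- spent_grip (a point): Spent cartridge, 130 mm tall, 0.2-0.5 kg: brown round body d 51 mm, square white foot 52 mm. On top a blue upright grip slab 22 thick (x) x 50 (y) x 45 mm high; this point is its middle, 109 mm above the underside, 24 mm above the body. z up; x points out of the slab face with the button. At the start clipped in one of two wells, 26 mm deep, 1 mm play, of a fixed grey head, 44 mm high.
- spent_button (a joint): Orange release button on the spent slab's +x face, 14 wide x 22 mm high, centred at spent_grip's height, 7 mm proud. Value in m: 0 out, 0.007 pressed flush; 3 N to start, 7 N flush; springs back. Fingers closing on the slab along x press it. A catch at the foot holds the cartridge in its well unless the button is in by 0.006; then it lifts straight up freely.
- fresh_grip (a point): Fresh cartridge, to be left alone: same sizes, blue grip and orange button, but its round body is white. Same point and axes as spent_grip. It is clipped in the head's other well, 110 mm from the spent one along +y or -y (either may be in either well). The head is 100 (x) x 240 mm (y). Tops of both seated cartridges are 148 mm above the table.
- tray_in (a point): Fixed, empty stainless draining tray, 170 (x) x 190 mm (y), rim 18 mm above the table, walls 4 mm thick. This point is the centre of its flat inner floor, 4 mm above the table; z up.
There are look-alikes about, which are no part of the job. What is shaped like the part that bears spent_grip but yellow is not meant.

How it is judged:
By the outcome, as a careful person would: the job done as asked, in the order asked, and still so for the second after the job is handed in, with the robot touching nothing.
It also fails if it takes over 45 s, if anything falls off the work surface, if the arm or the gripper's body presses on something with over 40 N, if the wrist force passes 120 N, or if a joint passes its speed limit or range.

## Working session

There is one attempt and no reset: what is moved stays moved. The work goes in short steps, Python scripts to look and compute and a tool call to move; the robot and the scene stay as the last step left them, time stands still between calls to the robot, and variables do not carry over. Pictures are saved under pics/ and viewed, at most 10 in all, crops included, and the job is handed in when it is done.

Besides the shell and the picture viewer there is one more tool, called after "Request:" as name(argument=value, ...), one argument or row to a line, values as JSON. step_arm: Moves the arm, as the interface text tells. Shift numbers are shares of 0.12 m and turn numbers shares of 180 degrees, none past 1 either way. Its arguments: {"type":"object","properties":{"targets":{"type":"array"},"force":{"type":"number"}},"required":["targets"]}

```bash
mkdir -p pics; cat > h.py <<'E'
import numpy as np,cv2
from station import ctrl
def ray(cam,pt,cal=None):
    c=cal or ctrl.get_calibration(cam);f=240/np.tan(np.radians(c["vfov"])/2)
    u,v=pt[0]*640,pt[1]*480
    d=np.array([(u-c["cx"])/f,-(v-c["cy"])/f,-1]);M=np.array(c["world_to_cam"])
    R=M[:3,:3];o=-R.T@M[:3,3];return o,R.T@d
def atz(cam,pt,z,cal=None):
    o,d=ray(cam,pt,cal);return o+d*(z-o[2])/d[2]
def tri(a,b):
    A=np.zeros((3,3));y=np.zeros(3)
    for o,d in(a,b):
        d=d/np.linalg.norm(d);P=np.eye(3)-np.outer(d,d);A+=P;y+=P@o
    return np.linalg.solve(A,y)
def proj(cam,p):
    c=ctrl.get_calibration(cam);f=240/np.tan(np.radians(c["vfov"])/2)
    q=np.array(c["world_to_cam"])@np.r_[p,1];return c["cx"]-f*q[0]/q[2],c["cy"]+f*q[1]/q[2]
E
python3 - <<'E'
from h import *
np.set_printoptions(precision=1,suppress=True)
print(ctrl.get_calibration("top").keys(),ctrl.get_calibration("side").keys())
Z=dict(spent_grip=127,fresh_grip=127,spent_button=127,tray_in=4)
ims=[]
for cam in("top","side"):
    im=ctrl.grab_frame(cam);ims.append(im)
    cv2.imwrite(f"pics/{cam}0.png",im[...,::-1])
    for t in Z:
        for r in ctrl.spot_point(t,cam):
            p=np.array(r["point"]);print(cam,t,round(r["conf"],2),p*[640,480],atz(cam,p,Z[t]))
print(ctrl.get_state())
E
```

```text
dict_keys(['vfov', 'cx', 'cy', 'world_to_cam']) dict_keys(['vfov', 'cx', 'cy', 'world_to_cam'])
top spent_grip 0.9 [254.4 244.6] [519.6  82.  127. ]
top spent_grip 0.84 [286.2 137.5] [672.2  34.6 127. ]
top spent_grip 0.74 [250.6 332.8] [398.4  88.7 127. ]
top fresh_grip 0.71 [174.3 236.4] [534.7 194.9 127. ]Traceback (most recent call last):
  File "<stdin>", line 10, in <module>
ValueError: it knows: fresh_grip, spent_grip, tray_in
```

```bash
python3 - <<'E'
from h import *
np.set_printoptions(precision=1,suppress=True)
Z=dict(spent_grip=127,fresh_grip=127,tray_in=4)
for cam in("top","side"):
    im=ctrl.grab_frame(cam);cv2.imwrite(f"pics/{cam}0.png",im[...,::-1])
    for t in Z:
        for r in ctrl.spot_point(t,cam):
            p=np.array(r["point"]);print(cam,t,round(r["conf"],2),p*[640,480],atz(cam,p,Z[t]))
s=ctrl.get_state();print(s["t"],s["position"],s["tcp_rot"],s["force"])
E
```

```text
top spent_grip 0.9 [252.  242.2] [523.   85.4 127. ]
top spent_grip 0.77 [249.3 334.7] [395.8  90.5 127. ]
top spent_grip 0.73 [285.8 139. ] [670.   35.2 127. ]
top fresh_grip 0.55 [173.7 233.5] [538.8 195.7 127. ]
top tray_in 0.89 [465.  239.5] [ 533.1 -237.1    4. ]
side spent_grip 0.87 [281.8 215.5] [521.3  84.8 127. ]
side spent_grip 0.65 [219.7 241.1] [390.1  74.9 127. ]
side spent_grip 0.59 [362.3 207.2] [667.  28. 127.]
side fresh_grip 0.8 [261.5 182.6] [543.4 205.8 127. ]
side tray_in 0.64 [283.5 213.2] [612.2 240.4   4. ]
side tray_in 0.56 [387.9 368.5] [ 538. -231.    4.]
0.55 [260.3 512.7 214.6] [-3.1  0.   2.7] [-0.2  0.   0.3]
```

View pics/top0.png

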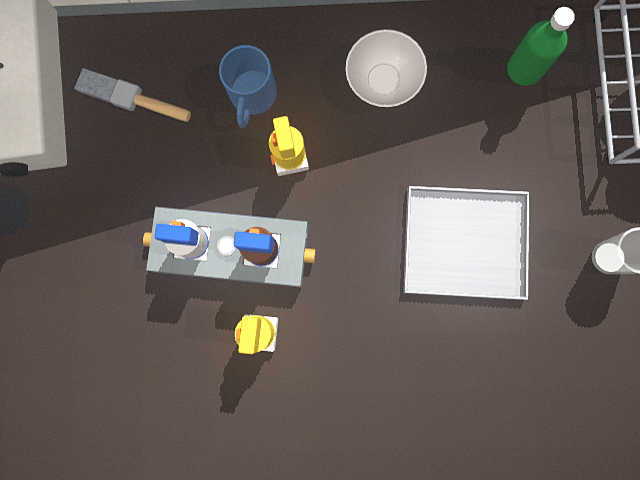

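View pics/side0.png

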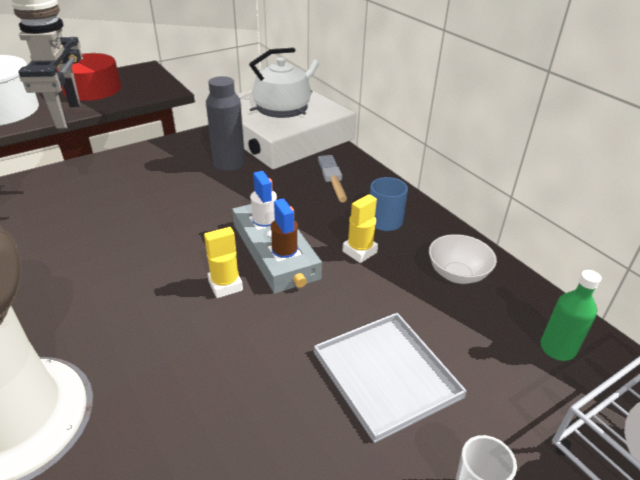

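The top view shows the brown spent cartridge at (254,242) and the white fresh one at (178,236). The head is tilted about -0.09 rad, the orange buttons are on its upper (+x) side, and the tray is at (466,243). The side view agrees, and the yellow cartridges are the look-alikes. I'll move above the spent one.

Request:
step_arm(
  targets=[
    {"hand": -1,"linear": [0.27,-0.45,0.1],"turn": -0.05},
    {"hand": -1,"linear": [0.54,-0.9,0.1],"turn": -0.1},
    {"hand": -1,"linear": [0.54,-0.9,0.1],"turn": -0.1},
  ],
)

```text
t: 0.92
position: [327.0, 402.2, 226.9]
tcp_rot: [3.141, 0.001, 2.352]
force: [-0.5, 1.1, -0.1]
grip_width: 92.3
grip_force: 0.0
```

Request:
step_arm(
  targets=[
    {"hand": -1,"linear": [0.27,-0.45,0.1],"turn": -0.05},
    {"hand": -1,"linear": [0.54,-0.9,0.1],"turn": -0.1},
    {"hand": -1,"linear": [0.54,-0.9,0.1],"turn": -0.1},
  ],
)

```text
t: 1.3
position: [391.5, 294.8, 238.9]
tcp_rot: [3.141, 0.0, 2.039]
force: [-0.1, -0.1, -0.3]
grip_width: 91.7
grip_force: 0.0
```

Request:
step_arm(
  targets=[
    {"hand": -1,"linear": [0.27,-0.45,0.1],"turn": -0.05},
    {"hand": -1,"linear": [0.54,-0.9,0.1],"turn": -0.1},
    {"hand": -1,"linear": [0.54,-0.9,0.1],"turn": -0.1},
  ],
)

```text
t: 1.68
position: [456.0, 187.4, 250.6]
tcp_rot: [3.141, -0.0, 1.727]
force: [-0.2, 1.2, -0.6]
grip_width: 91.9
grip_force: 0.0
```

Request:
step_arm(
  targets=[
    {"hand": -1,"linear": [0.27,-0.45,0.1],"turn": -0.04},
    {"hand": -1,"linear": [0.54,-0.87,0.1],"turn": -0.078},
    {"hand": -1,"linear": [0.54,-0.87,0.1],"turn": -0.078},
    {"hand": -1,"linear": [0.54,-0.87,0.1],"turn": -0.078},
  ],
)

```text
t: 2.17
position: [518.9, 86.4, 262.2]
tcp_rot: [-3.14, -0.001, 1.488]
force: [0.9, -0.1, 0.7]
grip_width: 92.1
grip_force: 0.0
```

```bash
python3 - <<'E'
from h import *
np.set_printoptions(precision=2,suppress=True)
s=ctrl.get_state();print(s["t"],s["position"],s["tcp_rot"],s["joint_pos"])
cal=ctrl.get_calibration("wrist")
im=ctrl.grab_frame("wrist");cv2.imwrite("pics/w1.png",im[...,::-1])
for t in("spent_grip","fresh_grip"):
    for r in ctrl.spot_point(t,"wrist"):
        p=np.array(r["point"]);print(t,round(r["conf"],2),p*[640,480],atz("wrist",p,127,cal))
hsv=cv2.cvtColor(im,cv2.COLOR_RGB2HSV)
m=cv2.inRange(hsv,(105,150,60),(125,255,255))
n,l,st,c=cv2.connectedComponentsWithStats(m)
for i in range(1,n):
    if st[i,4]>300: print(st[i],c[i],atz("wrist",c[i]/[640,480],148,cal),cv2.minAreaRect(np.argwhere(l==i)[:,::-1].astype(np.float32)))
E
```

```text
2.175 [518.85  86.4  262.15] [-3.14 -0.    1.49] [-0.07  0.    1.67  0.    1.47  0.02]
spent_grip 0.81 [324.48 236.21] [521.6   82.87 127.  ]
spent_grip 0.75 [486.98 261.98] [670.48  45.85 127.  ]
spent_grip 0.68 [195.2  231.41] [404.45  97.06 127.  ]
```

View pics/w1.png

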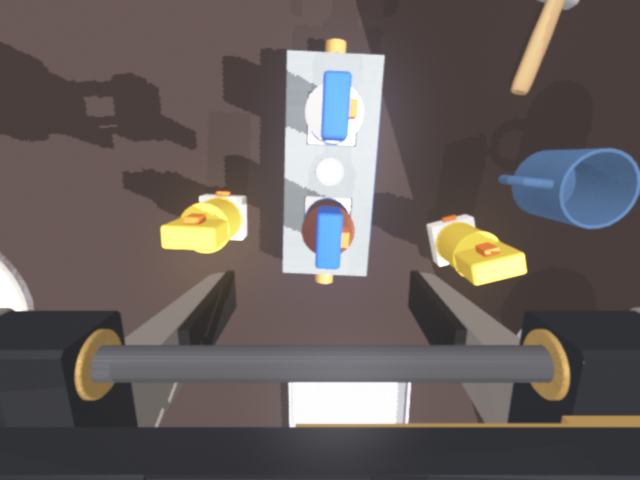

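The wrist view shows the spent slab's blue top at about (329,238) with its button on the right (+x). The yellow look-alikes at (200,225) and (485,255) clear the fingers. I'll refine the slab position and yaw from the blue tops.

```bash
python3 - <<'E'
from h import *
np.set_printoptions(precision=3,suppress=True)
cal=ctrl.get_calibration("wrist")
im=cv2.imread("pics/w1.png");hsv=cv2.cvtColor(im,cv2.COLOR_BGR2HSV)
print(hsv[238,329],hsv[100,337],hsv[262,329])
m=cv2.inRange(hsv,(100,150,130),(130,255,255))
n,l,st,c=cv2.connectedComponentsWithStats(m)
for i in range(1,n):
    if st[i,4]>200 and c[i][0]<400:
        r=cv2.boxPoints(cv2.minAreaRect(np.argwhere(l==i)[:,::-1].astype(np.float32)))
        print(st[i]);print(np.c_[r,[atz("wrist",(q+.5)/[640,480],148,cal) for q in r]])
# head edges at z=44: from picture
for q in[(287,53),(383,56),(283,272),(367,276)]: print(q,atz("wrist",np.array(q)/[640,480],44,cal))
E
```

```text
[104 144 255] [103 134 255] [104 148 255]
[316 208  25  59 313]
[[305.493 263.067 503.866  64.394 148.   ]
 [320.112 205.715 520.731 113.286 148.   ]
 [341.009 211.042 537.81  107.373 148.   ]
 [326.39  268.393 521.604  58.037 148.   ]]
(287, 53) [497.901 259.292  44.   ]
(383, 56) [596.144 248.329  44.   ]
(283, 272) [467.726  23.842  44.   ]
(367, 276) [567.53   10.505  44.   ]
```

```bash
python3 - <<'E'
from h import *
np.set_printoptions(precision=3,suppress=True)
cal=ctrl.get_calibration("wrist")
im=cv2.imread("pics/w1.png");hsv=cv2.cvtColor(im,cv2.COLOR_BGR2HSV)
m=cv2.inRange(hsv,(98,90,200),(125,255,255))
n,l,st,c=cv2.connectedComponentsWithStats(m)
for i in range(1,n):
    if st[i,4]>200 and c[i][0]<400:
        r=cv2.boxPoints(cv2.minAreaRect(np.argwhere(l==i)[:,::-1].astype(np.float32)))
        print(st[i]);w=np.array([atz("wrist",(q+.5)/[640,480],148,cal) for q in r]);print(np.c_[r,w],w.mean(0))
cv2.imwrite("pics/w1c.png",cv2.resize(im[190:290,270:390],(720,600),interpolation=cv2.INTER_CUBIC))
E
```

```text
[ 321   71   31   70 1805]
[[318.812 138.629 524.184 166.876 148.   ]
 [323.741  69.624 532.178 216.759 148.   ]
 [351.457  71.604 553.126 213.634 148.   ]
 [346.528 140.609 546.1   163.539 148.   ]] [538.897 190.202 148.   ]
[ 315  212   28   57 1387]
[[314.732 267.755 511.505  59.462 148.   ]
 [317.368 211.087 518.062 108.971 148.   ]
 [342.685 212.264 539.14  106.225 148.   ]
 [340.05  268.933 533.463  56.557 148.   ]] [525.543  82.804 148.   ]
```

View pics/w1c.png

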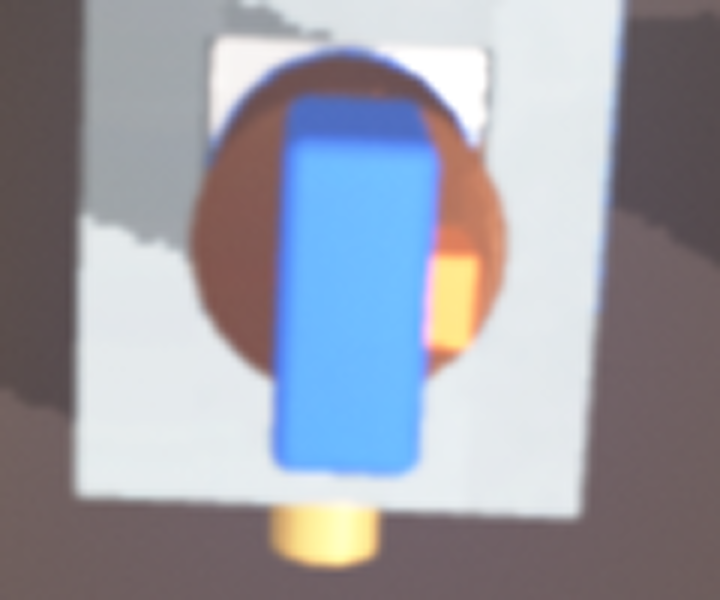

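The crop shows the slab from (316,212) to (342,268) with its button on the right. That puts the centre near (525.5, 82) and the yaw at -0.127, which agrees with the head outline.

Request:
step_arm(
  targets=[
    {"hand": -0.3,"linear": [0.054,-0.035,-0.3],"turn": -0.014},
    {"hand": -0.3,"linear": [0.054,-0.035,-0.6],"turn": -0.014},
    {"hand": -0.3,"linear": [0.054,-0.035,-0.8],"turn": -0.014},
    {"hand": -0.3,"linear": [0.054,-0.035,-0.8],"turn": -0.014},
  ],
)

```text
t: 2.82
position: [524.0, 81.3, 164.7]
tcp_rot: [-3.137, 0.0, 1.442]
force: [-0.2, -0.1, 0.2]
grip_width: 59.9
grip_force: 0.0
```

Request:
step_arm(
  targets=[
    {"hand": -0.3,"linear": [0,0,-0.15],"turn": 0},
    {"hand": -0.3,"linear": [0,0,-0.3],"turn": 0},
    {"hand": -0.3,"linear": [0,0,-0.47],"turn": 0},
    {"hand": -0.3,"linear": [0,0,-0.47],"turn": 0},
  ],
)

```text
t: 3.32
position: [524.4, 80.2, 108.1]
tcp_rot: [-3.137, 0.0, 1.44]
force: [-0.9, 0.7, 0.2]
grip_width: 59.5
grip_force: 0.0
```

```bash
python3 - <<'E'
from h import *
s=ctrl.get_state();print(s["t"],s["position"],s["tcp_rot"],s["force"])
im=ctrl.grab_frame("wrist");cv2.imwrite("pics/w2.png",im[...,::-1])
E
```

```text
3.325 [524.35897173  80.23290894 108.09406383] [-3.13743620e+00  1.99366577e-04  1.44037073e+00] [-0.87091617  0.66462195  0.19526904]
```

View pics/w2.png

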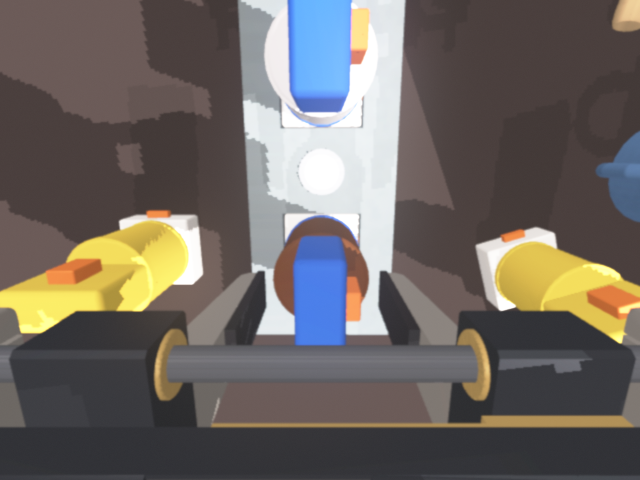

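The slab (columns 298–345) sits centred and square between the fingers, with the button at (353,298) facing the right pad. Closing now.

Request:
step_arm(
  targets=[
    {"hand": 1,"linear": [0,0,0],"turn": 0},
    {"hand": 1,"linear": [0,0,0],"turn": 0},
    {"hand": 1,"linear": [0,0,0],"turn": 0},
    {"hand": 1,"linear": [0,0,0],"turn": 0},
    {"hand": 1,"linear": [0,0,0],"turn": 0},
    {"hand": 1,"linear": [0,0,0],"turn": 0},
  ],
  force=35,
)

```text
t: 4.12
position: [525.2, 80.2, 110.6]
tcp_rot: [-3.14, 0.0, 1.441]
force: [-4.3, 0.3, 6.0]
grip_width: 21.7
grip_force: 35.0
```

Width 21.7 mm means the button is flush. I'll lift gently first.

Request:
step_arm(
  targets=[
    {"hand": 1,"linear": [0,0,0.05],"turn": 0},
    {"hand": 1,"linear": [0,0,0.1],"turn": 0},
    {"hand": 1,"linear": [0,0,0.15],"turn": 0},
    {"hand": 1,"linear": [0,0,0.15],"turn": 0},
  ],
)

```text
t: 4.62
position: [525.3, 80.2, 128.3]
tcp_rot: [-3.14, 0.0, 1.44]
force: [-3.8, 0.0, -1.8]
grip_width: 21.8
grip_force: 35.0
```

Request:
step_arm(
  targets=[
    {"hand": 1,"linear": [0,0,0.12],"turn": 0},
    {"hand": 1,"linear": [0,0,0.25],"turn": 0},
    {"hand": 1,"linear": [0,0,0.38],"turn": 0},
    {"hand": 1,"linear": [0,0,0.5],"turn": 0},
    {"hand": 1,"linear": [0,0,0.5],"turn": 0},
  ],
)

```text
t: 5.25
position: [527.2, 80.0, 190.2]
tcp_rot: [3.138, -0.0, 1.44]
force: [-0.4, 0.1, -3.5]
grip_width: 22.0
grip_force: 35.0
```

```bash
python3 - <<'E'
from h import *
s=ctrl.get_state();print(s["t"],s["position"],s["force"],s["grip_width"])
im=ctrl.grab_frame("side");cv2.imwrite("pics/s2.png",im[...,::-1])
np.set_printoptions(precision=1,suppress=True)
ctrl.grab_frame("top")
for r in ctrl.silhouettes("tray_in","top")[:0]:pass
E
```

```text
5.25 [527.24127075  79.9645848  190.19206591] [-0.38922419  0.08158873 -3.45176228] 21.978765324728975
```

View pics/s2.png

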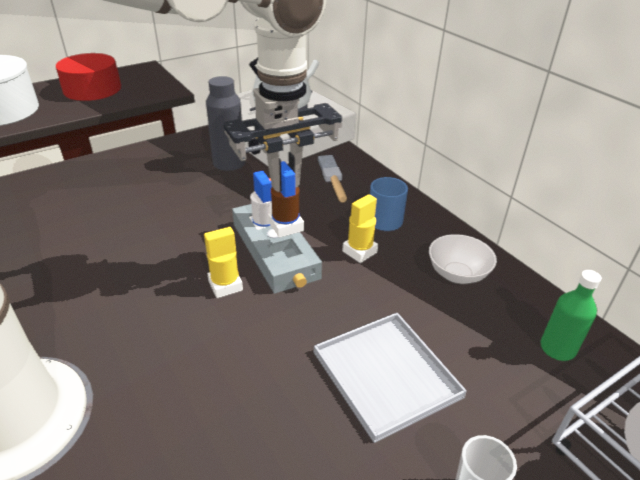

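The side view shows the brown cartridge clear of its well at (287,215), with the fresh one still seated. Carrying it to the tray.

Request:
step_arm(
  targets=[
    {"hand": 1,"linear": [0.01,-0.2,0],"turn": 0},
    {"hand": 1,"linear": [0.02,-0.5,0],"turn": 0},
    {"hand": 1,"linear": [0.02,-0.87,0],"turn": 0},
  ],
)

```text
t: 5.78
position: [527.8, -24.7, 187.2]
tcp_rot: [-3.14, -0.0, 1.442]
force: [0.6, 0.5, -3.4]
grip_width: 21.9
grip_force: 35.0
```

Request:
step_arm(
  targets=[
    {"hand": 1,"linear": [0.01,-0.3,0],"turn": 0},
    {"hand": 1,"linear": [0.02,-0.6,0],"turn": 0},
    {"hand": 1,"linear": [0.02,-0.88,0],"turn": 0},
  ],
)

```text
t: 6.15
position: [530.2, -131.0, 187.2]
tcp_rot: [-3.14, -0.001, 1.44]
force: [-0.5, -1.0, -4.7]
grip_width: 21.9
grip_force: 35.0
```

Request:
step_arm(
  targets=[
    {"hand": 1,"linear": [0.01,-0.3,0],"turn": 0},
    {"hand": 1,"linear": [0.02,-0.6,0],"turn": 0},
    {"hand": 1,"linear": [0.02,-0.75,0],"turn": 0},
    {"hand": 1,"linear": [0.02,-0.87,0],"turn": 0},
    {"hand": 1,"linear": [0.02,-0.87,0],"turn": 0},
  ],
)

```text
t: 6.78
position: [533.1, -234.4, 187.9]
tcp_rot: [-3.141, -0.001, 1.44]
force: [-0.3, 0.1, -4.3]
grip_width: 21.7
grip_force: 35.0
```

Request:
step_arm(
  targets=[
    {"hand": 1,"linear": [0,0,-0.2],"turn": 0},
    {"hand": 1,"linear": [0,0,-0.4],"turn": 0},
    {"hand": 1,"linear": [0,0,-0.55],"turn": 0},
    {"hand": 1,"linear": [0,0,-0.65],"turn": 0},
    {"hand": 1,"linear": [0,0,-0.65],"turn": 0},
  ],
)

```text
t: 7.4
position: [532.8, -233.7, 109.4]
tcp_rot: [-3.14, -0.001, 1.441]
force: [-0.1, -0.0, -4.0]
grip_width: 22.0
grip_force: 35.0
```

```bash
python3 - <<'E'
from h import *
s=ctrl.get_state();print(s["t"],s["position"],s["tcp_rot"],s["force"],s["grip_width"])
im=ctrl.grab_frame("side");cv2.imwrite("pics/s3.png",im[...,::-1])
E
```

```text
7.4 [ 532.78101514 -233.66548069  109.39166802] [-3.14004925e+00 -8.82518358e-04  1.44066555e+00] [-0.1161963  -0.03895761 -4.03510957] 21.989488089478368
```

View pics/s3.png

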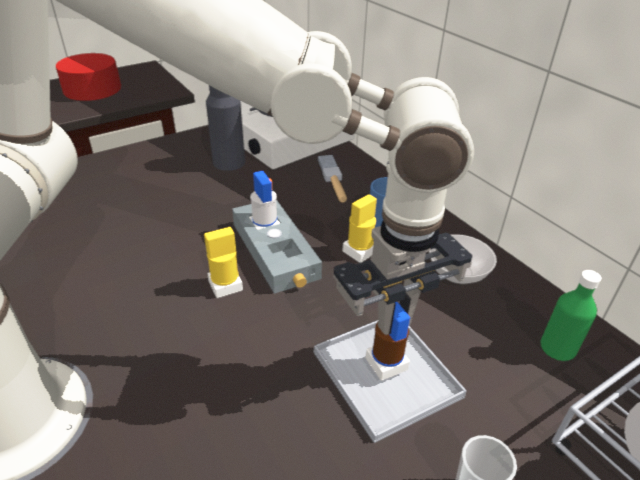

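The cartridge hangs upright over the middle of the tray, foot at about (387,365). Lowering slowly until it touches.

Request:
step_arm(
  targets=[
    {"hand": 1,"linear": [0,0,-0.04],"turn": 0},
    {"hand": 1,"linear": [0,0,-0.08],"turn": 0},
    {"hand": 1,"linear": [0,0,-0.08],"turn": 0},
  ],
)

```text
t: 7.82
position: [532.9, -234.2, 100.2]
tcp_rot: [-3.141, -0.0, 1.44]
force: [0.5, 0.2, -4.0]
grip_width: 22.0
grip_force: 35.0
```

Request:
step_arm(
  targets=[
    {"hand": 1,"linear": [0,0,-0.01],"turn": 0},
    {"hand": 1,"linear": [0,0,-0.02],"turn": 0},
    {"hand": 1,"linear": [0,0,-0.02],"turn": 0},
  ],
)

```text
t: 8.2
position: [533.2, -234.3, 98.1]
tcp_rot: [-3.141, -0.0, 1.44]
force: [-0.1, 0.0, -4.0]
grip_width: 21.9
grip_force: 35.0
```

Request:
step_arm(
  targets=[
    {"hand": 1,"linear": [0,0,-0.01],"turn": 0},
    {"hand": 1,"linear": [0,0,-0.01],"turn": 0},
  ],
)

```text
t: 8.45
position: [533.1, -234.3, 96.9]
tcp_rot: [-3.141, -0.0, 1.44]
force: [0.2, 0.0, -3.8]
grip_width: 21.4
grip_force: 35.0
```

Request:
step_arm(
  targets=[
    {"hand": 1,"linear": [0,0,-0.01],"turn": 0},
    {"hand": 1,"linear": [0,0,-0.01],"turn": 0},
  ],
)

```text
t: 8.7
position: [533.3, -234.4, 96.6]
tcp_rot: [3.141, 0.0, 1.44]
force: [-2.0, 2.2, 3.1]
grip_width: 21.6
grip_force: 35.0
```

Touched down. Opening gradually.

Request:
step_arm(
  targets=[
    {"hand": 0.48,"linear": [0,0,0],"turn": 0},
    {"hand": 0.44,"linear": [0,0,0],"turn": 0},
    {"hand": 0.4,"linear": [0,0,0],"turn": 0},
    {"hand": 0.36,"linear": [0,0,0],"turn": 0},
    {"hand": 0.32,"linear": [0,0,0],"turn": 0},
    {"hand": 0.2,"linear": [0,0,0],"turn": 0},
    {"hand": -0.2,"linear": [0,0,0],"turn": 0},
    {"hand": -0.4,"linear": [0,0,0],"turn": 0},
    {"hand": -0.4,"linear": [0,0,0],"turn": 0},
  ],
)

```text
t: 9.82
position: [533.0, -234.2, 95.6]
tcp_rot: [-3.141, -0.0, 1.44]
force: [-0.7, 0.3, 0.6]
grip_width: 63.5
grip_force: 0.0
```

Request:
step_arm(
  targets=[
    {"hand": -0.4,"linear": [0,0,0.2],"turn": 0},
    {"hand": -0.4,"linear": [0,0,0.4],"turn": 0},
    {"hand": -0.4,"linear": [0,0,0.7],"turn": 0},
    {"hand": -0.4,"linear": [0,0,1],"turn": 0},
    {"hand": -0.4,"linear": [0,0,1],"turn": 0},
  ],
)

```text
t: 10.45
position: [534.9, -235.5, 219.4]
tcp_rot: [3.136, 0.003, 1.44]
force: [0.7, -0.9, 0.9]
grip_width: 64.4
grip_force: 0.0
```

```bash
python3 - <<'E'
from h import *
s=ctrl.get_state();print(s["t"],s["position"],s["force"],s["grip_width"])
im=ctrl.grab_frame("side");cv2.imwrite("pics/s4.png",im[...,::-1])
E
```

```text
10.45 [ 534.89286604 -235.50147724  219.41962305] [ 0.74569013 -0.92452561  0.92707858] 64.35074190173927
```

View pics/s4.png

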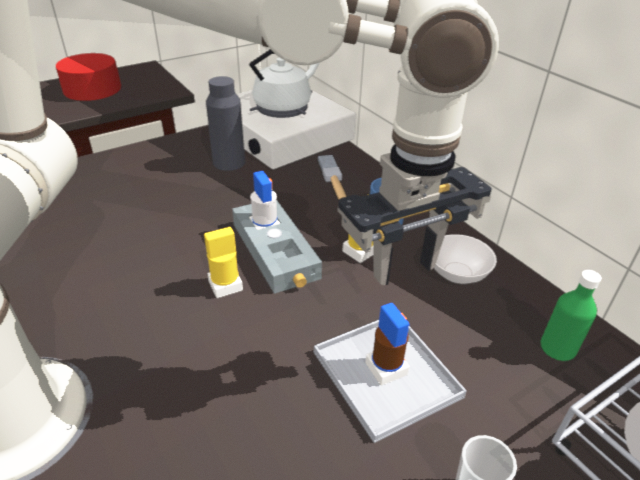

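The spent cartridge stands upright in the tray at (388,345). The fresh one is still seated at (263,205), and the gripper is clear of both.

```bash
python3 -c "
from station import ctrl
print(ctrl.hand_in())"
```

```text
the job is handed in; nothing more can be done
None
```

The spent cartridge was unclipped with its button held in and now stands upright in the draining tray, the fresh one is still clipped in its well, and the job was handed in at about 10.5 s; no verdict came back.

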